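Set the low watercolour easel for a small canvas

ROBOT

A 6-joint arm with a two-finger parallel gripper is mounted at the origin on the work surface. World frame = base frame: x ahead of the robot, y to its left, z up, the work surface at z = 0. Lengths are in m, angles in rad, forces in N, time in s.
With the tool pointing down it reaches from about 0.275 to 0.85 m from the base axis. Payload 19 kg.
Tool frame: the origin (TCP) lies between the finger pads, 19 mm behind the fingertips; this is the grasp point; y points along the fingers, x is the direction in which the jaws open and shut, and the axes are right-handed (so a half turn about y gives the same grasp; the last joint's range is limited). The gripper opens to 85 mm and grips with 20 to 120 N. Pads are 22 mm wide; open, the fingers measure 114 mm over their backs; the gripper's body (76 mm by 85 mm) begins 54 mm behind the grasp point. The pads swing forward as they close: fully open they stand 13 mm farther back than shut.
Start: joints at [1.063, 0.15, 1.437, -0, 1.554, -0.134], TCP at [0.21, 0.535, 0.25] pointing down, gripper open.
Joint ranges: [-2.8, 2.8], [-0.68, 2.1], [0.12, 2.68], [-1.39, 4.53], [0.16, 2.79], [-2.81, 2.81]. Speed limits (rad/s): [1.89, 1.89, 2.22, 3.01, 3.01, 3.01].

INTERFACE

Orientations are given as a 3x3 rotation matrix whose columns are the frame's x, y, z axes.
In Python, from cell import status, snapshot, calibration, sign_off gives the robot as it stands.
- The arm moves only by the tool servo_tool, never from a script. Its argument "motion" is a list of rows, each a list of 3 entries, a list of its own where there are three numbers: the shift along the world's x, y, z in mm, then the turn, a rotation vector about the world's x, y, z in rad, then the opening, from -1 (shut) to 1 (fully open), so that 0 is half open. A call has 1 to 20 rows; each row is the pose to reach, as a shift and turn from the pose measured when the call began; what a row does not reach only later rows make up. A row lasts 1/8 s, in which the tool goes at most 62.5 mm and 10.7 degrees, less where a joint would pass 70% of its speed; a pose out of reach is approached as far as the arm can. A call with a gripper value outside its range is refused whole. The fingers move at their own pace and stop on an object; "grip_force" is the grip in N (left out, the last holds). Time passes only in rows, so rows that repeat a pose let the fingers close. It gives the time, the measured TCP pose, the force and the opening at its end, in the units of the state.
- status.observe(): the state, without advancing time (a new reading comes with each control period).
- snapshot(name): name is "side" or "top"; returns the picture (384x512x3 uint8, blue, green, red); there is no depth.
- calibration(name): a dict with "fovy" (degrees; the focal length in pixels is half the picture's height over the tangent of half this angle, whatever the lens; pixels are square), "cx", "cy" (the principal point, pixels), "k1" (the pictures are not rectified: a ray, as slopes to the right and down, at radius r is drawn at 1 + k1 r^2 times it, then the intrinsics apply), "cam_to_world" (4x4, takes a point from camera to world coordinates). Camera axes: x right, y down, z forward; pixel columns grow to the right and rows downward; lengths in m; the calibration is good to about 2 mm. A picture is of the moment at which its call begins. calibration takes no time and is no camera call.
- sign_off(): hands the job in, once; it reports no verdict.
The state is a dict: "t": time; "qpos": joint angles; "qd": joint speeds; "effort": joint torques, N m; "tcp_pos": TCP position; "ee_rot": TCP orientation; "wrist_force": force on the tool from outside, world axes, zero at the start; "ft_torque": the same for the moment, N m; "opening": finger opening in m.
Only numpy, scipy, OpenCV 4.12 (cv2) and the standard library are available. Lean on these libraries where they do the work, as an engineer would, in place of code of your own. Each camera call takes 0.05 s, during which the arm holds its last target. There are 200 camera calls.

TASK

Get the table easel ready for a small canvas: plug the loose wooden ledge fully home, square and flush, into the socket at the bottom of the sloping mast and let go of it. Then slide the upper holder up the mast with its orange cam lever still open until the holder's top edge (the aluminium pull bar) meets the lower edge of the red tape mark, and, holding it there so that it does not slip back, squeeze the lever fully closed against the holder. Finish while still holding: keep the lever and the opposite side of the holder pinched between the fingers at the mark, and leave the brushes, paints and other things on the table where they are.

Things in the scene. Friction and masses are not known exactly. Their poses are not given: they have to be found in the camera images.
- ledge: loose wooden canvas ledge, about 90 g, standing on its plug. Origin: centre of the plug's lower end; z up, y along the bar, x across. Dark plug: 16 (x) by 40 (y) mm, 20 mm long (z 0 to 20), lowest 3 mm tapered. Lighter bar on top: 28 (x) by 130 (y) by 18 mm (z 20 to 38); grip it across the 28 mm. It may go in either way round
- plug_tip (a point): centre of the lower end of the ledge's plug (the ledge's origin), axes as the ledge
- socket_mouth (a point): centre of the mouth of the socket hole at the low end of the easel's mast. Axes: x up along the mast (20 degrees above level), y across it to the left, z square out of its face (20 degrees from vertical, leaning to the robot). Hole 19 (x) by 43 (y) mm, right through 28 mm, mouth chamfered 2 mm. Seated, the bar lies on the block's face, plug tip at z = -20 mm
- socket: black socket block, 50 mm along the mast, 70 mm across, 28 mm thick; origin in the middle of its underside, 28 mm below socket_mouth, axes as socket_mouth. Its face stands 2 mm proud of the mast's face
- mast: aluminium mast, 24 mm wide, 16 mm thick, running 300 mm up from the socket block, of a beech table easel fixed on the table with its low end to the robot (place and yaw vary). Origin on its face, 115 mm up-mast of the socket, 101 mm above the table; axes as socket_mouth. The base's rails lie 105 mm to either side and are 26 mm high; a prop stands under the upper end, within 22 mm of the middle
- mark (a point): lower edge of the red tape band (6 mm wide) round the mast, in the middle of the mast's face; axes as socket_mouth. It varies: 195 to 265 mm up-mast of the socket
- holder_edge (a point): top (up-mast) edge of the sliding holder, in its middle, 1 mm above the mast's face; axes as socket_mouth. Bring it level with mark along the mast
- grip_spot (a point): where to put the TCP to pinch the holder and its lever: 19.5 mm down-mast of the holder's top edge, midway between palm pad and closed lever, 8 mm out from the mast's face; axes as socket_mouth. The fingers go in along -z and close along y; the tips may go 27 mm below this point
- holder (a joint): travel of the holder up the mast in m: 0 at its lower stop, where it starts, to 0.145. With the lever open it runs freely and slides back down to the stop by its own weight (0.3 kg, about 1 N along the mast); with the lever closed it is clamped (over 20 N)
- holder_frame: the holder's bracket. Origin on the mast's face, 36 mm down-mast of its top edge; axes as socket_mouth. Body 60 x 32 mm, z -16 to 14. Black palm pad on the right: out to y = -23.5 mm, x -10 to 26, z -9 to 13. Aluminium pull bar: x 29 to 36, y -50 to 50, z 1.5 to 16.5; fingers beside the body below it can push it up. Wooden canvas bar: x -44 to -23, y -45 to 45, z 12 to 24
- lever (a joint): angle of the orange cam lever in rad: 0 closed (along the mast, against the holder's left side), growing as the tip swings out to the left; starts at 0.32 to 0.45, at most 0.6. It stays where it is left. Swinging it in takes about 5 N at the tip, rising to about 8 N below 0.23 rad, where the cam bites; it then stays closed
- lever_paddle: orange lever. Origin: its pivot, at x = -22, y = 20 mm in holder_frame's axes; its x runs to the tip, 48 mm away. 7 mm thick (y), 18 mm high (z -8 to 10). Closed, its outer face is at y = 23.5 mm in holder_frame's axes: palm pad and lever are then pinched at 47 mm. At 0.45 rad the tip is out at y = 44 mm
- lever_tip (a point): outer face of the lever at its tip, 47 mm from the pivot, axes as lever_paddle
- brush_jar: glass jar, 80 mm across and 100 mm tall, full of brushes that stand up to about 240 mm. Origin: centre of its foot
- water_cup: white ceramic water cup, 76 mm across, 85 mm tall. Origin: centre of its foot
- paint_jar_blue: closed clear paint jar with a blue band and white cap, 56 mm across, 62 mm tall. Origin: centre of its foot
- paint_jar_ochre: closed clear paint jar with an ochre band and black cap, 56 mm across, 62 mm tall. Origin: centre of its foot
- tube_red: paint tube with a red band lying flat, 115 mm long, 23 mm wide, 21 mm high. Origin: middle of its underside
- tube_green: paint tube with a green band lying flat, 115 mm long, 23 mm wide, 21 mm high. Origin: middle of its underside
- flat_brush: flat brush with a black handle lying on the table, 220 mm long, 30 mm wide at the bristles, 10 mm high. Origin: middle, underside
- palette: white porcelain palette with eight wells, 110 x 190 x 14 mm. Origin: middle of its underside

How it is judged:
By the outcome, as a careful person would: the job done as asked, in the order asked, and still so for the second after the job is handed in, while the arm keeps its last pose, push and grip.
It also fails if it takes over 58 s, if anything falls off the work surface, if the arm or the gripper's body presses on something with over 40 N, if the wrist force passes 120 N, or if a joint passes its speed limit or range.

## Working session

There is one attempt and no reset: what is moved stays moved. The work goes in short steps, Python scripts to look and compute and a tool call to move; the robot and the scene stay as the last step left them, time stands still between calls to the robot, and variables do not carry over. Pictures are saved under pics/ and viewed, about 8 in all and at most 12, crops included, and the job is handed in when it is done.

Besides the shell and the picture viewer there is one more tool, called after ">>>" as a command line: name --argument value ..., lists and objects as JSON in quotes. servo_tool: Moves the arm, as the interface text tells. Its arguments: {"type":"object","properties":{"motion":{"type":"array"},"grip_force":{"type":"number"}},"required":["motion"]}

```bash
ls; mkdir -p pics; python3 - <<'E'
from cell import status,snapshot,calibration
import cv2,numpy as np
for n in("side","top"):
    im=snapshot(n);cv2.imwrite(f"pics/{n}0.png",im)
    c=calibration(n);print(n,{k:(np.round(v,4).tolist() if k=="cam_to_world" else v) for k,v in c.items()})
s=status.observe();print(s)
a=cv2.imread("pics/side0.png");b=cv2.imread("pics/top0.png")
E
```

```text
pics
side {'fovy': 56.75206251949063, 'cx': 259.7484083827975, 'cy': 189.61881906228723, 'k1': -0.07222814633044114, 'cam_to_world': [[0.9978, -0.0492, 0.0451, 0.5266], [-0.0668, -0.7333, 0.6766, -0.8174], [-0.0002, -0.6781, -0.735, 0.9509], [0.0, 0.0, 0.0, 1.0]]}
top {'fovy': 50.34502395820918, 'cx': 254.24519425393137, 'cy': 189.39921973163632, 'k1': -0.026707274656571613, 'cam_to_world': [[-0.0173, -0.9974, 0.0696, 0.4651], [-0.9998, 0.018, 0.0085, -0.0172], [-0.0097, -0.0694, -0.9975, 1.4501], [0.0, 0.0, 0.0, 1.0]]}
{'t': 0.1, 'qpos': array([ 1.06300416e+00,  1.50931619e-01,  1.43790179e+00, -1.02176889e-05,
        1.55379785e+00, -1.33980549e-01]), 'qd': array([-1.41558280e-03, -9.37707291e-04, -3.23339626e-03, -9.36979748e-04,
        3.18935610e-04, -2.34535389e-05]), 'effort': array([ 4.53239671e-03, -7.14377332e+01, -5.71788526e+01, -2.40710197e-04,
        7.19347765e-03,  1.19705910e-04]), 'tcp_pos': array([0.209893  , 0.53512817, 0.24947076]), 'ee_rot': array([[ 3.65166051e-01, -4.96092423e-04, -9.30942269e-01],
       [ 9.30941831e-01, -9.12519347e-04,  3.65166366e-01],
       [-1.03065910e-03, -9.99999461e-01,  1.28612102e-04]]), 'wrist_force': array([-0.85899921, -0.08994697,  0.40606572]), 'ft_torque': array([-0.00226156, -0.07302728, -0.0465049 ]), 'opening': 0.08539027943610117}
```

View pics/side0.png

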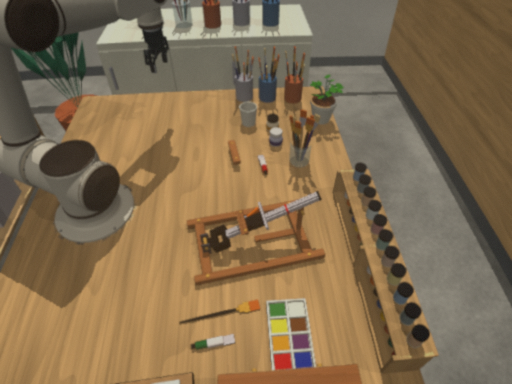

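View pics/top0.png

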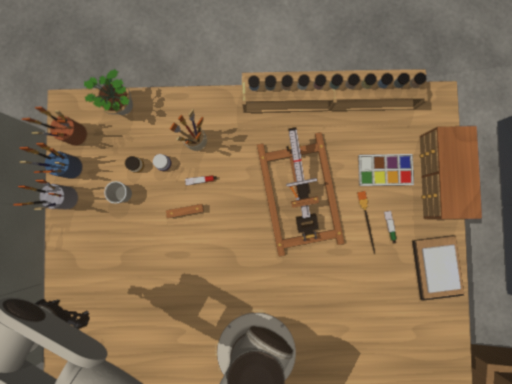

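The side view shows the ledge at (234,152), the socket block at (217,238), the holder at (250,222) and the tape near (290,210). In the top view the ledge is at (185,211), the socket at (307,224), the holder at (302,185) and the tape near (295,150). I'll crop and enlarge both views.

```bash
cat > h.py <<'E'
import cv2,numpy as np
from cell import status,snapshot,calibration
C={n:calibration(n) for n in("side","top")}
def K(c):
    f=192/np.tan(np.radians(c["fovy"]/2)); return np.array([[f,0,c["cx"]],[0,f,c["cy"]],[0,0,1]])
def ray(n,uv):
    c=C[n];p=(np.asarray(uv,float)-[c["cx"],c["cy"]])/K(c)[0,0]
    q=p.copy()
    for _ in range(20):q=p/(1+c["k1"]*(q@q))
    T=np.asarray(c["cam_to_world"]);d=T[:3,:3]@np.r_[q,1];return T[:3,3],d/np.linalg.norm(d)
def plane(n,uv,z,nrm=(0,0,1),p0=None):
    o,d=ray(n,uv);nrm=np.asarray(nrm,float);p0=np.array([0,0,z]) if p0 is None else p0
    return o+d*(nrm@(p0-o))/(nrm@d)
def proj(n,P):
    c=C[n];T=np.asarray(c["cam_to_world"]);q=(np.atleast_2d(P)-T[:3,3])@T[:3,:3];s=q[:,:2]/q[:,2:]
    r2=(s**2).sum(1,keepdims=True);return s*(1+c["k1"]*r2)*K(c)[0,0]+[c["cx"],c["cy"]]
def tri(us,ut):
    A=np.zeros((3,3));b=np.zeros(3);R=[ray("side",us),ray("top",ut)]
    for o,d in R:
        M=np.eye(3)-np.outer(d,d);A+=M;b+=M@o
    P=np.linalg.solve(A,b);return P,[np.linalg.norm(np.cross(P-o,d)) for o,d in R]
def crop(im,x,y,w,h,k):
    return cv2.resize(im[y:y+h,x:x+w],None,fx=k,fy=k,interpolation=cv2.INTER_CUBIC)
E
python3 - <<'E'
from h import *
S=cv2.imread("pics/side0.png");T=cv2.imread("pics/top0.png")
a=crop(S,195,185,133,95,6);cv2.imwrite("pics/c_side.png",a)
b=crop(T,255,120,95,135,4);c=crop(T,160,195,50,30,8);d=crop(S,220,130,30,45,8)
o=np.zeros((600,800,3),np.uint8);o[:540,:380]=b;o[:240,390:790]=c;o[240:600,400:640]=d
cv2.imwrite("pics/c_top.png",o)
E
```

```text
(no output)
```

View pics/c_side.png

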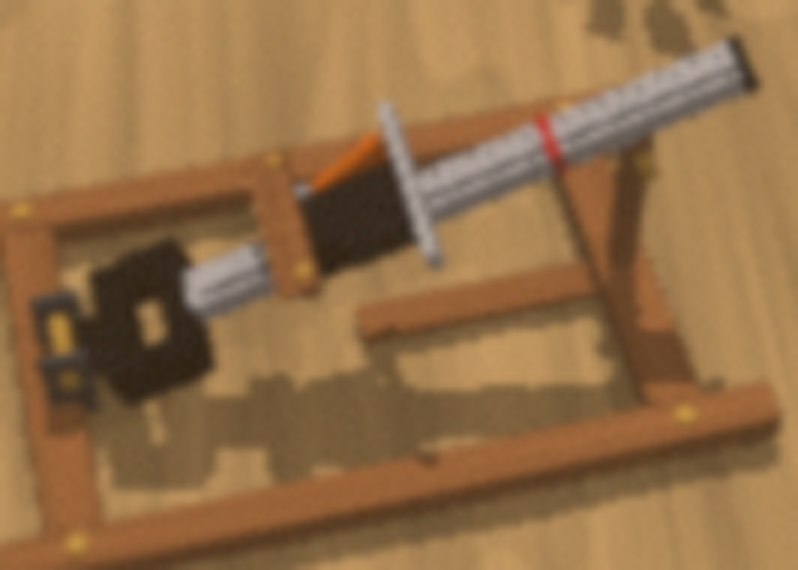

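View pics/c_top.png

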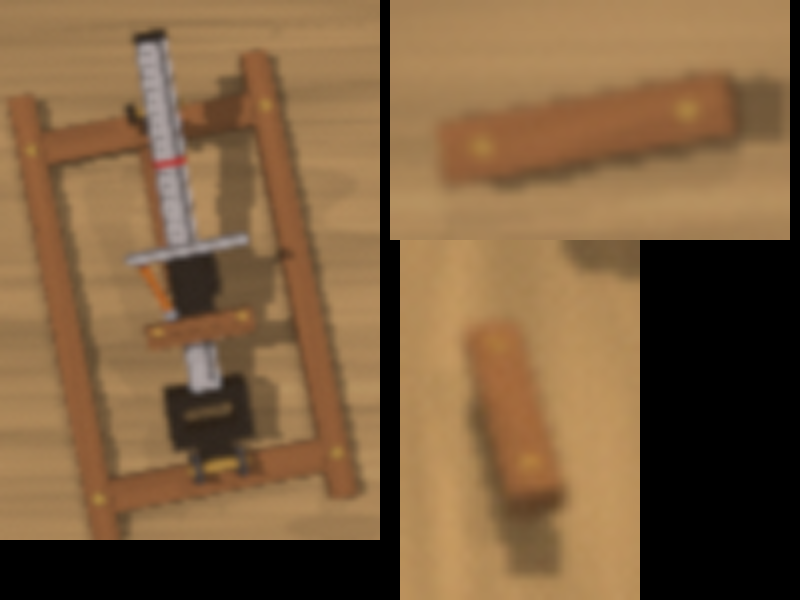

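The side crop shows the block silhouette centred at about crop (151,321), with the hole visible through it at (152,322). The pull bar runs from (385,103) to (433,262), and the tape is near (549,140). In the top crop the hole is near (209,411), the pull bar runs from (127,261) to (248,239), and the tape is at (169,162). The silhouette centre of a centrally symmetric body is the projection of its centre, so I'll triangulate those centres.

```bash
cat > m.py <<'E'
from h import *
def up(im,x,y,w,h,k=8): return cv2.resize(im[y:y+h,x:x+w],None,fx=k,fy=k,interpolation=cv2.INTER_CUBIC)
def tofull(p,x,y,k): return np.asarray(p,float)/k+[x-.5+.5/k,y-.5+.5/k]
def blob(im,box,fn,k=8):
    x,y,w,h=box;u=up(im,*box,k);m=fn(u).astype(np.uint8)*255
    cs,_=cv2.findContours(m,cv2.RETR_EXTERNAL,cv2.CHAIN_APPROX_NONE);c=max(cs,key=cv2.contourArea)
    M=cv2.moments(c);r=cv2.minAreaRect(c)
    return tofull((M["m10"]/M["m00"],M["m01"]/M["m00"]),x,y,k),tofull(r[0],x,y,k),tofull(cv2.boxPoints(r),x,y,k),M["m00"]/k/k
def hsv(u):return cv2.cvtColor(u,cv2.COLOR_BGR2HSV).astype(int)
red=lambda u:((hsv(u)[...,0]<7)|(hsv(u)[...,0]>172))&(hsv(u)[...,1]>110)
brown=lambda u:(hsv(u)[...,1]>145)&(hsv(u)[...,0]<15)&(u[...,2]>70)
bright=lambda u:u.max(2)>85
E
python3 - <<'E'
from m import *
S=cv2.imread("pics/side0.png");T=cv2.imread("pics/top0.png")
for p in((185,211),(170,205),(307,224)):print("top",p,hsv(T[p[1]:p[1]+1,p[0]:p[0]+1]),end=" ")
for p in((234,152),(225,160)):print("side",p,hsv(S[p[1]:p[1]+1,p[0]:p[0]+1]),end=" ")
print()
def pr(n,a,b,t):
    P,e=tri(a,b);print(n,a.round(2),b.round(2),"P",(P*1e3).round(1),"err",np.round(np.array(e)*1e3,1),t);return P
ts,tt=blob(S,(280,200,14,16),red),blob(T,(288,152,18,16),red)
tape=pr("tape",ts[1],tt[1],(ts[3],tt[3]))
hs,ht=blob(S,(214,232,10,13),bright),blob(T,(300,218,15,9),bright)
hole=pr("hole",hs[1],ht[1],(hs[3],ht[3],hs[0],ht[0]))
f=lambda l,o,k:tofull(np.mean(l,0),*o,k)
pr("block",f([(90,270),(172,238),(213,370),(130,405)],(195,185),6),f([(165,390),(248,377),(253,435),(173,450)],(255,120),4),0)
bar=pr("pull",f([(385,103),(433,262)],(195,185),6),f([(127,261),(248,239)],(255,120),4),0)
L=pr("pullL",f([(385,103)],(195,185),6),f([(127,261)],(255,120),4),0);R=pr("pullR",f([(433,262)],(195,185),6),f([(248,239)],(255,120),4),0)
d=tape-hole;print("yaw mast",np.degrees(np.arctan2(d[1],d[0])),"pitch",np.degrees(np.arctan2(d[2],np.hypot(*d[:2]))),"len",np.linalg.norm(d),"yaw bar",np.degrees(np.arctan2(-(L-R)[0],(L-R)[1])),np.linalg.norm(L-R))
ls,lt=blob(S,(222,134,28,36),brown),blob(T,(160,197,50,26),brown)
pr("ledge",ls[1],lt[1],(ls[3],lt[3]))
for n,l in(("side",ls),("top",lt)):
    print(n,"centre@29",(plane(n,l[1],.029)*1e3).round(1)); q=np.array([plane(n,c,.038)*1e3 for c in l[2]]);print(q.round(1).tolist())
E
```

```text
top (185, 211) [[[ 13 154 151]]] top (170, 205) [[[ 17 121 169]]] top (307, 224) [[[ 15 123  62]]] side (234, 152) [[[ 13 159 164]]] side (225, 160) [[[ 17 128 196]]] 
tape [286.3  208.46] [296.77 160.16] P [ 650.3 -145.7  132.4] err [0.6 0.6] (17.546875, 12.59375)
hole [219.9  238.29] [306.79 222.55] P [ 446.2 -182.6   50.1] err [0.2 0.2] (30.78125, 14.3828125, array([219.87134095, 238.27451354]), array([307.13039788, 222.37621085]))
block [219.79 238.04] [307.06 222.88] P [ 445.6 -183.2   52.2] err [0.7 0.7] 0
pull [262.75 215.  ] [301.5  182.12] P [ 578.9 -160.   125.1] err [0.5 0.5] 0
pullL [258.75 201.75] [286.38 184.88] P [ 570.4 -110.4  128.5] err [0.3 0.3] 0
pullR [266.75 228.25] [316.62 179.38] P [ 586.9 -209.4  125.2] err [0.4 0.4] 0
yaw mast 10.253201597179952 pitch 21.643472468334256 len 0.22312692004294507 yaw bar 9.466580748826233 0.10046136058328585
ledge [233.64 151.62] [184.3  210.76] P [494.3 239.8  29.5] err [0.4 0.4] (150.4609375, 256.5390625)
side centre@29 [494.7 240.4  29. ]
[[469.7, 296.6, 38.0], [497.8, 306.3, 38.0], [518.7, 167.7, 38.0], [492.3, 159.2, 38.0]]
top centre@29 [494.  239.8  29. ]
[[496.6, 303.5, 38.0], [517.0, 177.5, 38.0], [491.0, 173.0, 38.0], [470.5, 298.9, 38.0]]
```

Measurements agree to about 1 mm:

| Quantity | Value |
|---|---|
| Block centre | (446,-183,50) mm |
| Mast yaw | about 10° |
| Mark | about 220 mm up-mast of the socket |
| Holder edge | about 156 mm up-mast of the socket |
| Ledge centre | (494,240), yaw 9.3° |

I'll move over the ledge.

>>> servo_tool --motion '[[[142,-147,-20],[0,0,-0.5],0.4],[[284,-295,-80],[0,0,-1.036],0.4],[[284,-295,-109],[0,0,-1.036],0.4],[[284,-295,-109],[0,0,-1.036],0.4],[[284,-295,-109],[0,0,-1.036],0.4],[[284,-295,-109],[0,0,-1.036],0.4],[[284,-295,-109],[0,0,-1.036],0.4],[[284,-295,-109],[0,0,-1.036],0.4],[[284,-295,-109],[0,0,-1.036],0.4],[[284,-295,-109],[0,0,-1.036],0.4],[[284,-295,-109],[0,0,-1.036],0.4],[[284,-295,-109],[0,0,-1.036],0.4]]' --grip_force 50

```text
t: 1.6
tcp_pos: [0.4936, 0.2406, 0.1407]
ee_rot: [[0.987, -0.001, -0.161], [0.161, 0.0, 0.987], [-0.001, -1.0, 0.0]]
wrist_force: [-0.2, 0.9, -0.7]
opening: 0.0599
```

>>> servo_tool --motion '[[[0,0,-40],[0,0,0],0.4],[[0.5,-0.5,-75],[0,0,0],0.4],[[0.5,-0.5,-90],[0,0,0],0.4],[[0.5,-0.5,-98],[0,0,0],0.4],[[0.5,-0.5,-98.5],[0,0,0],0.4],[[0.5,-0.5,-98.5],[0,0,0],-0.6],[[0.5,-0.5,-98.5],[0,0,0],-0.6],[[0.5,-0.5,-98.5],[0,0,0],-0.6],[[0.5,-0.5,-98.5],[0,0,0],-0.6],[[0.5,-0.5,-98.5],[0,0,0],-0.6],[[0.5,-0.5,-98.5],[0,0,0],-0.6]]'

```text
t: 2.98
tcp_pos: [0.4946, 0.2403, 0.0433]
ee_rot: [[0.987, 0.001, -0.161], [0.161, 0.001, 0.987], [0.001, -1.0, 0.0]]
wrist_force: [-1.7, -0.8, 6.1]
opening: 0.0266
```

>>> servo_tool --motion '[[[0,0,20],[0,0,0],-0.7],[[0,0,60],[0,0,0],-0.7],[[0,0,110],[0,0,0],-0.7],[[0,0,140],[0,0,0],-0.7],[[0,0,140],[0,0,0],-0.7],[[0,0,140],[0,0,0],-0.7]]'

```text
t: 3.72
tcp_pos: [0.4943, 0.2402, 0.1826]
ee_rot: [[0.987, 0.0, -0.161], [0.161, 0.0, 0.987], [0.0, -1.0, 0.0]]
wrist_force: [0.4, -0.9, -1.5]
opening: 0.0268
```

```bash
python3 - <<'E'
from h import *
s=status.observe();print(s["tcp_pos"],s["opening"],s["wrist_force"])
for n in("side","top"):cv2.imwrite(f"pics/{n}1.png",snapshot(n))
S=cv2.imread("pics/side1.png");T=cv2.imread("pics/top1.png")
us=proj("side",s["tcp_pos"])[0];ut=proj("top",s["tcp_pos"])[0];print(us,ut)
o=np.zeros((400,800,3),np.uint8)
o[:400,:400]=crop(S,int(us[0])-25,int(us[1])-25,50,50,8);o[:400,400:]=crop(T,int(ut[0])-25,int(ut[1])-25,50,50,8)
cv2.imwrite("pics/g1.png",o)
E
```

```text
[0.49427882 0.24016629 0.18257233] 0.026771292050492675 [ 0.43333339 -0.89834515 -1.50409592]
[231.27823166 119.54304729] [175.28583846 209.80872181]
```

View pics/g1.png

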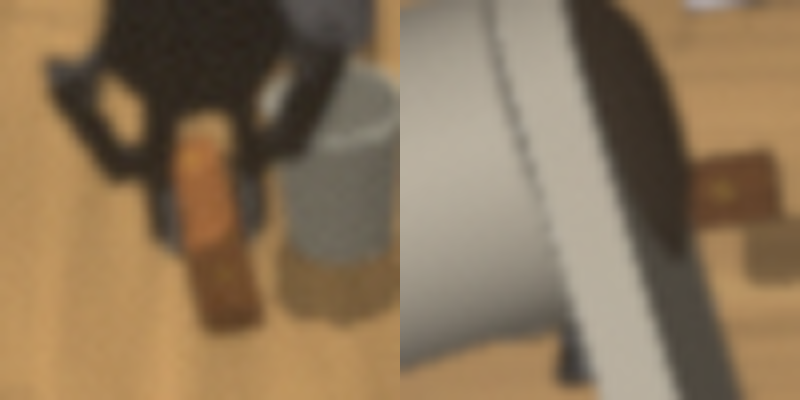

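The ledge is held level between the pads (side crop: bar at 175–260, 135–325). Next I'll compute the target over the socket.

```bash
cat >> h.py <<'E'
from scipy.spatial.transform import Rotation as Rn
def frame(yaw=10.0):
    y=np.radians(yaw);p=np.radians(20)
    x=np.array([np.cos(p)*np.cos(y),np.cos(p)*np.sin(y),np.sin(p)]);yy=np.array([-np.sin(y),np.cos(y),0]);return np.c_[x,yy,np.cross(x,yy)]
F=frame(10.05);B=np.array([446.0,-182.8,50.3])/1e3;MOUTH=B+.014*F[:,2]
def go(P,R):
    s=status.observe();return ((P-s["tcp_pos"])*1e3).round(1),(Rn.from_matrix(R)*Rn.from_matrix(s["ee_rot"]).inv()).as_rotvec().round(4)
E
python3 - <<'E'
from h import *
print(MOUTH,F.round(4).tolist())
R=np.c_[F[:,0],-F[:,2],F[:,1]]
for h in(100,60,50):print(h,go(MOUTH+F[:,2]*h/1e3,R))
E
```

```text
[ 0.44128519 -0.18363559  0.0634557 ] [[0.9253, -0.1745, -0.3368], [0.164, 0.9847, -0.0597], [0.342, 0.0, 0.9397]]
100 (array([ -86.6, -429.7,  -24.7]), array([ 0.0586, -0.3451,  0.0134]))
60 (array([ -73.1, -427.3,  -62.3]), array([ 0.0586, -0.3451,  0.0134]))
50 (array([ -69.7, -426.7,  -71.7]), array([ 0.0586, -0.3451,  0.0134]))
```

>>> servo_tool --motion '[[[-12,-60,15],[0.01,-0.06,0.002],-0.7],[[-24,-120,15],[0.02,-0.12,0.004],-0.7],[[-36,-180,15],[0.03,-0.18,0.006],-0.7],[[-48,-240,15],[0.04,-0.24,0.008],-0.7],[[-60,-300,5],[0.05,-0.3,0.01],-0.7],[[-72,-360,-10],[0.0586,-0.3451,0.0134],-0.7],[[-80,-405,-20],[0.0586,-0.3451,0.0134],-0.7],[[-86.6,-429.7,-24.7],[0.0586,-0.3451,0.0134],-0.7],[[-80,-428.5,-43],[0.0586,-0.3451,0.0134],-0.7],[[-73.1,-427.3,-62.3],[0.0586,-0.3451,0.0134],-0.7],[[-73.1,-427.3,-62.3],[0.0586,-0.3451,0.0134],-0.7],[[-73.1,-427.3,-62.3],[0.0586,-0.3451,0.0134],-0.7],[[-73.1,-427.3,-62.3],[0.0586,-0.3451,0.0134],-0.7]]'

```text
t: 5.45
tcp_pos: [0.4211, -0.1873, 0.1205]
ee_rot: [[0.925, 0.337, -0.175], [0.164, 0.059, 0.985], [0.343, -0.94, -0.001]]
wrist_force: [0.1, 0.6, -1.1]
opening: 0.0264
```

```bash
python3 - <<'E'
from h import *
s=status.observe();print(s["tcp_pos"],s["opening"],s["wrist_force"],s["ft_torque"],F.T@(s["tcp_pos"]-MOUTH)*1e3)
for n in("side","top"):cv2.imwrite(f"pics/{n}2.png",snapshot(n))
S=cv2.imread("pics/side2.png");T=cv2.imread("pics/top2.png")
o=np.zeros((600,800,3),np.uint8)
o[:480,:480]=crop(S,190,195,60,60,8);o[:,480:]=crop(T,280,180,40,75,8)
cv2.imwrite("pics/g2.png",o)
E
```

```text
[ 0.42114939 -0.18730785  0.12047782] 0.026447913238137128 [ 0.06998403  0.58175436 -1.07102172] [-0.05886618  0.23691057 -0.02688164] [ 0.26939582 -0.10206687 60.58361963]
```

View pics/g2.png

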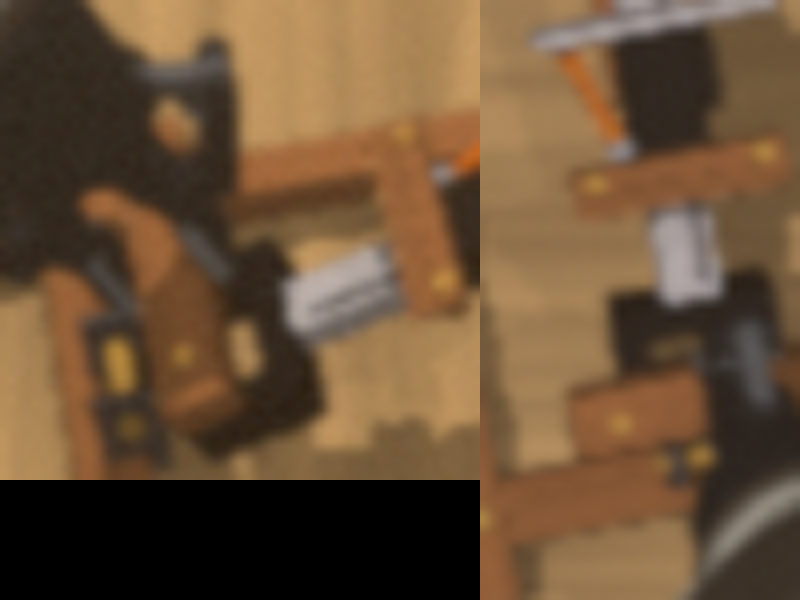

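The bar hangs just above and parallel to the block, with the hole visible beside it (side crop 243,345; top crop 675,350). I'll check the bar's end corners against the assumed grasp.

```bash
python3 - <<'E'
from m import *
s=status.observe();p=s["tcp_pos"]
for n,sy,(x0,y0,ox) in(("top",1,(280,180,480)),("side",-1,(190,195,0))):
    for z in(-5.3,-23.3):
        q=proj(n,[p+F@(np.array([a,sy*65,z])/1e3) for a in(-14,14)])
        print(n,z,((q-[x0-.4375,y0-.4375])*8+[ox,0]).round(0).tolist())
E
```

```text
top -5.3 [[578.0, 465.0], [567.0, 402.0]]
top -23.3 [[571.0, 448.0], [560.0, 386.0]]
side -5.3 [[155.0, 420.0], [227.0, 390.0]]
side -23.3 [[177.0, 443.0], [248.0, 414.0]]
```

Agreement is within about a pixel. I'll advance gently and watch the force.

>>> servo_tool --motion '[[[2,0.4,-6],[0,0,0],-0.7],[[3.8,0.7,-11],[0,0,0],-0.7],[[5.2,0.9,-15],[0,0,0],-0.7],[[6,1,-17.5],[0,0,0],-0.7],[[6.6,1.1,-19],[0,0,0],-0.7],[[6.6,1.1,-19],[0,0,0],-0.7]]'

```text
t: 6.3
tcp_pos: [0.4278, -0.1862, 0.1013]
ee_rot: [[0.925, 0.337, -0.175], [0.164, 0.059, 0.985], [0.342, -0.94, -0.001]]
wrist_force: [-0.4, -0.0, -1.5]
opening: 0.0267
```

```bash
cat > st.py <<'E'
from h import *
s=status.observe();print(s["t"],"rel",(F.T@(s["tcp_pos"]-MOUTH)*1e3).round(2),"f_s",(F.T@s["wrist_force"]).round(1),"tq",(F.T@s["ft_torque"]).round(2),"op",round(s["opening"]*1e3,1))
R=np.c_[F[:,0],-F[:,2],F[:,1]];print("turn to square",go(MOUTH,R)[1])
E
python3 st.py
```

```text
6.3 rel [ 2.000e-02 -1.500e-01  4.028e+01] f_s [-0.9  0.  -1.3] tq [-0.01  0.23 -0.02] op 26.7
turn to square [ 0.0006  0.0006 -0.0001]
```

>>> servo_tool --motion '[[[0.7,0.1,-1.9],[0,0,0],-0.7],[[1.4,0.2,-3.8],[0,0,0],-0.7],[[2.1,0.4,-5.7],[0,0,0],-0.7],[[2.7,0.5,-7.5],[0,0,0],-0.7],[[3.4,0.6,-9.4],[0,0,0],-0.7],[[3.4,0.6,-9.4],[0,0,0],-0.7]]'

```text
t: 7.05
tcp_pos: [0.4311, -0.1855, 0.0917]
ee_rot: [[0.925, 0.337, -0.175], [0.164, 0.059, 0.985], [0.342, -0.94, -0.0]]
wrist_force: [-0.0, -0.3, -1.2]
opening: 0.0267
```

```bash
python3 st.py
```

```text
7.05 rel [-2.000e-02 -1.000e-01  3.011e+01] f_s [-0.5 -0.3 -1.1] tq [ 0.    0.18 -0.07] op 26.7
turn to square [ 0.0004  0.0004 -0.0002]
```

>>> servo_tool --motion '[[[0.6,0.1,-1.8],[0,0,0],-0.7],[[1.2,0.2,-3.4],[0,0,0],-0.7],[[1.7,0.3,-4.8],[0,0,0],-0.7],[[2.1,0.4,-5.8],[0,0,0],-0.7],[[2.4,0.4,-6.8],[0,0,0],-0.7],[[2.7,0.5,-7.6],[0,0,0],-0.7],[[2.7,0.5,-7.6],[0,0,0],-0.7]]'

```text
t: 7.92
tcp_pos: [0.4335, -0.1851, 0.0855]
ee_rot: [[0.925, 0.337, -0.176], [0.165, 0.059, 0.984], [0.342, -0.94, -0.001]]
wrist_force: [-30.6, 6.7, 38.5]
opening: 0.0264
```

```bash
python3 st.py
```

```text
7.925 rel [ 0.12 -0.09 23.42] f_s [-14.1  11.9  46.1] tq [ 2.    2.75 -0.1 ] op 26.4
turn to square [ 0.001   0.0001 -0.0012]
```

Contact came at TCP 23.4 mm, where full seating was expected at 23.3. I'll relax, release, retract and check.

>>> servo_tool --motion '[[[0.1,0,-0.3],[0,0,0],-0.7],[[0,0,0],[0,0,0],-0.3],[[0,0,0],[0,0,0],0.1],[[0,0,0],[0,0,0],0.1],[[-3.4,-0.6,9.4],[0,0,0],0.1],[[-10,-1.8,28],[0,0,0],0.1],[[-27,-4.8,75],[0,0,0],0.1],[[-38,-6.5,106],[0,0,0],0.1],[[-50,50,130],[0,0,0],0.1],[[-50,110,130],[0,0,0],0.1],[[-50,150,130],[0,0,0],0.1],[[-50,150,130],[0,0,0],0.1]]'

```text
t: 9.43
tcp_pos: [0.3832, -0.0327, 0.2164]
ee_rot: [[0.924, 0.338, -0.18], [0.17, 0.06, 0.984], [0.343, -0.939, -0.002]]
wrist_force: [0.5, -0.8, -0.0]
opening: 0.0471
```

```bash
python3 - <<'E'
from m import *
s=status.observe();print(s["t"],s["tcp_pos"],s["wrist_force"])
for n in("side","top"):cv2.imwrite(f"pics/{n}3.png",snapshot(n))
S=cv2.imread("pics/side3.png");T=cv2.imread("pics/top3.png")
o=np.zeros((600,800,3),np.uint8)
o[:480,:480]=crop(S,195,205,60,60,8);o[:,480:]=crop(T,285,180,40,75,8)
cv2.imwrite("pics/g3.png",o)
for n,(x0,y0,ox) in(("top",(285,180,480)),("side",(195,205,0))):
    q=proj(n,[MOUTH+F@(np.array(a)/1e3) for a in((-14,65,18),(14,65,18),(14,-65,18),(-14,-65,18),(-14,-65,0),(14,-65,0))])
    print(n,((q-[x0-.4375,y0-.4375])*8+[ox,0]).round(0).tolist())
E
```

```text
9.425 [ 0.38316772 -0.0327045   0.21641764] [ 0.46878969 -0.78559952 -0.02972985]
top [[525.0, 431.0], [514.0, 370.0], [820.0, 310.0], [829.0, 371.0], [819.0, 356.0], [810.0, 295.0]]
side [[107.0, 111.0], [172.0, 83.0], [230.0, 358.0], [160.0, 387.0], [181.0, 409.0], [250.0, 380.0]]
```

View pics/g3.png

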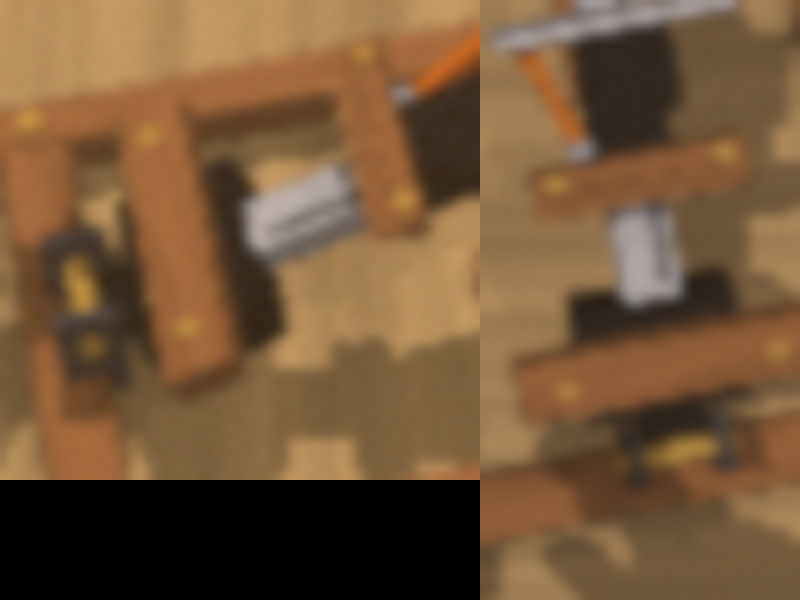

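The bar lies across the block, parallel to its edges. Its screws are at side crop (148,135)/(187,327) and top crop (568,390)/(779,348). I'll triangulate those, plus the screws on the canvas bar as a reference.

```bash
cat > scr.py <<'E'
from m import *
S=cv2.imread("pics/side3.png");T=cv2.imread("pics/top3.png")
def fine(im,crop_uv,box,k=8):
    x0,y0,ox=box;c=tofull(np.array(crop_uv)-[ox,0],x0,y0,8)
    x,y=np.floor(c).astype(int)-3;u=up(im,x,y,8,8,16).astype(float)
    w=(u[...,1]-.5*u[...,2]);w=w-np.percentile(w,75);yy,xx=np.mgrid[:128,:128]
    w=np.clip(w,0,None)*(np.hypot(xx-64,yy-64)<40)
    return tofull(((w*xx).sum()/w.sum(),(w*yy).sum()/w.sum()),x,y,16),c
for n,a,b in(("ledgeL",(148,135),(568,390)),("ledgeR",(187,327),(779,348)),("canvL",(364,53),(555,184)),("canvR",(403,200),(727,151))):
    (fs,cs),(ft,ct)=fine(S,a,(195,205,0)),fine(T,b,(285,180,480))
    for tag,q,r in(("fine",fs,ft),("eye",cs,ct)):
        P,e=tri(q,r);print(n,tag,q.round(2),r.round(2),"rel",(F.T@(P-MOUTH)*1e3).round(1),"err",np.round(np.array(e)*1e3,1))
E
python3 scr.py
```

```text
ledgeL fine [213.21 221.47] [295.53 228.37] rel [ 1.  44.5 19.2] err [0.2 0.2]
ledgeL eye [213.06 221.44] [295.56 228.31] rel [ 1.  44.4 19.6] err [0.1 0.1]
ledgeR fine [217.9  245.38] [321.91 223.18] rel [  0.6 -45.4  18.7] err [0. 0.]
ledgeR eye [217.94 245.44] [321.94 223.06] rel [  0.8 -45.6  18.6] err [0.1 0.1]
canvL fine [239.81 210.44] [293.99 202.63] rel [93.2 36.2 27.1] err [0.2 0.2]
canvL eye [240.06 211.19] [293.94 202.56] rel [92.4 35.9 23.6] err [0.1 0.1]
canvR fine [244.93 229.61] [315.1  198.52] rel [ 92.  -34.5  23.4] err [0. 0.]
canvR eye [244.94 229.56] [315.44 198.44] rel [ 92.5 -35.4  24.8] err [0.1 0.1]
```

The ledge screws sit 18.6–19.5 mm above the socket face and are level and square (top of bar expected at 18 mm plus the screw heads), so the ledge is home. Now I'll profile the tape and pull bar along the mast.

```bash
cat > prof.py <<'E'
from m import *
def prof(n,im,s,y,z):
    q=proj(n,[MOUTH+F@(np.array([a,y,z])/1e3) for a in s]).astype(np.float32)
    return cv2.remap(im,q[:,0].reshape(1,-1),q[:,1].reshape(1,-1),cv2.INTER_LINEAR)[0]
def cen(s,w,frac=.3):
    w=w-np.median(w);i=w.argmax();m=(abs(s-s[i])<9);w=np.clip(w-frac*w.max(),0,None)*m
    return (w*s).sum()/w.sum()
def meas(n,im,lo,hi,tl=195,th=290,ys=(-40,-32,32,40)):
    s=np.arange(tl,th,.25)
    t=[cen(s,(p[:,2]-p[:,1])) for y in(-6,-3,0,3,6) for p in[prof(n,im,s,y,-2)]]
    s=np.arange(lo,hi,.25)
    b=[cen(s,2*p[:,0]-p[:,2]) for y in ys for p in[prof(n,im,s,y,7)]]
    return np.array(t),np.array(b)
def mean(n,k=4): return np.mean([snapshot(n).astype(np.float32) for _ in range(k)],0)
E
python3 - <<'E'
from prof import *
for n in("top","side"):
    im=mean(n);t,b=meas(n,im,135,175);print(n,"tape",t.round(1),"bar",b.round(1),"travel",(np.median(t)-3-np.median(b)-3.5).round(2))
R=np.c_[-F[:,1],-F[:,2],F[:,0]]
E0=155.9
for dx,y,z in((-23,8,90),(-23,8,45),(-23,8,6)):print((dx,y,z),go(MOUTH+F@np.array([E0+dx,y,z])/1e3,R))
print(status.observe()["qpos"].round(2))
E
```

```text
top tape [223.4 223.2 223.2 223.3 223.4] bar [151.4 151.3 151.6 151.8] travel 65.23
side tape [223.9 223.9 223.9 224.1 224.2] bar [152.  151.9 152.3 152.5] travel 65.31
(-23, 8, 90) (array([ 149. , -123.7,  -21.9]), array([ 0.5294,  0.093 , -1.4764]))
(-23, 8, 45) (array([ 164.2, -121. ,  -64.2]), array([ 0.5294,  0.093 , -1.4764]))
(-23, 8, 6) (array([ 177.3, -118.7, -100.8]), array([ 0.5294,  0.093 , -1.4764]))
[-0.46 -0.48  2.08  0.21  1.27 -0.67]
```

>>> servo_tool --motion '[[[30,-20,10],[0.12,0.02,-0.33],1],[[60,-45,10],[0.2,0.035,-0.56],1],[[90,-70,5],[0.3,0.05,-0.84],1],[[120,-100,0],[0.4,0.07,-1.12],1],[[140,-118,-15],[0.48,0.084,-1.34],1],[[149,-123.7,-21.9],[0.5294,0.093,-1.4764],1],[[149,-123.7,-21.9],[0.5294,0.093,-1.4764],1],[[149,-123.7,-21.9],[0.5294,0.093,-1.4764],1],[[149,-123.7,-21.9],[0.5294,0.093,-1.4764],1],[[149,-123.7,-21.9],[0.5294,0.093,-1.4764],1],[[149,-123.7,-21.9],[0.5294,0.093,-1.4764],1],[[149,-123.7,-21.9],[0.5294,0.093,-1.4764],1]]'

```text
t: 11.42
tcp_pos: [0.5325, -0.1594, 0.1935]
ee_rot: [[0.175, 0.337, 0.925], [-0.984, 0.06, 0.165], [0.0, -0.94, 0.342]]
wrist_force: [-0.4, -1.0, -0.6]
opening: 0.0851
```

```bash
cat > st2.py <<'E'
from h import *
R2=np.c_[-F[:,1],-F[:,2],F[:,0]]
s=status.observe();print(round(s["t"],2),"rel",(F.T@(s["tcp_pos"]-MOUTH)*1e3).round(2),"f_s",(F.T@s["wrist_force"]).round(1),"tq",(F.T@s["ft_torque"]).round(2),"op",round(s["opening"]*1e3,1))
def tgt(*a):print(a,*[v.tolist() for v in go(MOUTH+F@np.array(a)/1e3,R2)])
E
python3 - <<'E'
from st2 import *
for z in(40,20,6):tgt(132,8,z)
E
```

```text
11.43 rel [132.86   7.96  90.  ] f_s [-0.7 -1.  -0.4] tq [-0.03  0.19  0.01] op 85.1
(132, 8, 40) [16.0, 2.9, -47.3] [0.0004, -0.0, -0.0009]
(132, 8, 20) [22.8, 4.1, -66.1] [0.0004, -0.0, -0.0009]
(132, 8, 6) [27.5, 4.9, -79.2] [0.0004, -0.0, -0.0009]
```

>>> servo_tool --motion '[[[8,1.4,-24],[0,0,0],1],[[16,2.9,-47.3],[0,0,0],1],[[20,3.5,-58],[0,0,0],1],[[22.8,4.1,-66.1],[0,0,0],1],[[25.5,4.5,-73],[0,0,0],1],[[27.5,4.9,-79.2],[0,0,0],1],[[27.5,4.9,-79.2],[0,0,0],1],[[27.5,4.9,-79.2],[0,0,0],1]]'

```text
t: 12.42
tcp_pos: [0.5601, -0.1546, 0.1146]
ee_rot: [[0.175, 0.337, 0.925], [-0.984, 0.059, 0.165], [0.001, -0.94, 0.342]]
wrist_force: [0.1, 0.7, -0.9]
opening: 0.0853
```

```bash
python3 - <<'E'
from st2 import *
for x in(136,145,170,190,198,202):tgt(x,8,6)
S=snapshot("side");T=snapshot("top");cv2.imwrite("pics/side4.png",S);cv2.imwrite("pics/top4.png",T)
o=np.zeros((560,800,3),np.uint8);o[:,:480]=crop(S,225,175,60,70,8);o[:560,480:]=crop(T,280,130,40,70,8);cv2.imwrite("pics/g4.png",o)
E
```

```text
12.43 rel [132.17   7.89   6.28] f_s [-0.1  0.7 -0.9] tq [ 0.01  0.19 -0.03] op 85.3
(136, 8, 6) [3.6, 0.8, 1.0] [0.0006, 0.0003, -0.0009]
(145, 8, 6) [11.9, 2.2, 4.1] [0.0006, 0.0003, -0.0009]
(170, 8, 6) [35.1, 6.3, 12.7] [0.0006, 0.0003, -0.0009]
(190, 8, 6) [53.6, 9.6, 19.5] [0.0006, 0.0003, -0.0009]
(198, 8, 6) [61.0, 10.9, 22.3] [0.0006, 0.0003, -0.0009]
(202, 8, 6) [64.7, 11.6, 23.6] [0.0006, 0.0003, -0.0009]
```

View pics/g4.png

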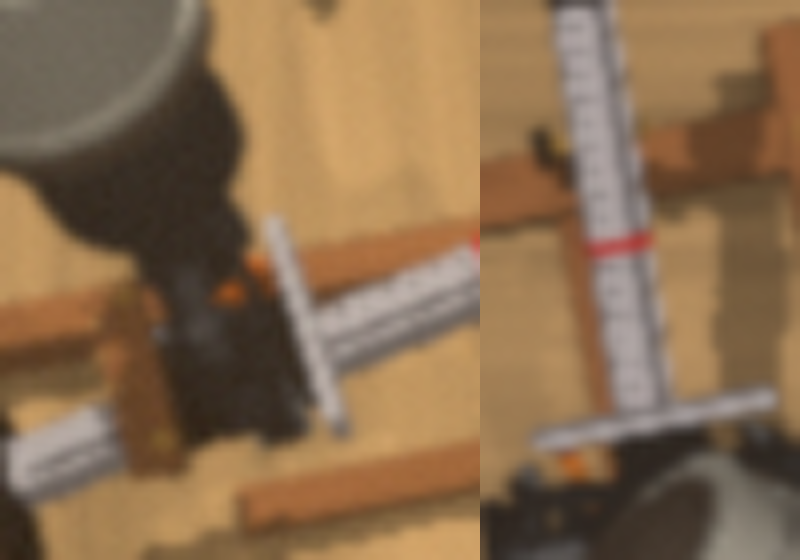

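The fingers straddle the holder with the orange lever inside the left finger (top crop 572,462). The pull bar and tape are visible in both views. Now I'll push up.

>>> servo_tool --motion '[[[3.6,0.8,1],[0,0,0],1],[[7.7,1.5,2.5],[0,0,0],1],[[12,2.2,4.1],[0,0,0],1],[[16.5,3,5.8],[0,0,0],1],[[21,3.8,7.5],[0,0,0],1],[[26,4.7,9.3],[0,0,0],1],[[31,5.6,11.2],[0,0,0],1],[[36,6.5,13],[0,0,0],1],[[41,7.4,14.9],[0,0,0],1],[[46,8.3,16.7],[0,0,0],1],[[50,9,18.2],[0,0,0],1],[[53.6,9.6,19.5],[0,0,0],1],[[53.6,9.6,19.5],[0,0,0],1],[[53.6,9.6,19.5],[0,0,0],1]]'

```text
t: 14.28
tcp_pos: [0.6136, -0.1449, 0.1341]
ee_rot: [[0.175, 0.337, 0.925], [-0.984, 0.059, 0.165], [0.001, -0.94, 0.342]]
wrist_force: [-1.6, -0.1, 0.1]
opening: 0.0853
```

```bash
cat > ms.py <<'E'
from prof import *
from st2 import *
def run(lo,hi,tag=None):
    for n in("top","side"):
        im=mean(n)
        if tag:cv2.imwrite(f"pics/{n}{tag}.png",im.astype(np.uint8))
        t,b=meas(n,im,lo,hi);print(n,"tape",t.round(1),"bar",b.round(1),"edge-gap",(np.median(t)-3-np.median(b)-3.5).round(2))
E
python3 - <<'E'
from ms import *
run(192,218,5)
E
```

```text
14.28 rel [189.94   8.03   5.99] f_s [-1.5  0.2  0.6] tq [-0.01  0.3  -0.09] op 85.3
top tape [223.4 223.2 223.2 223.3 223.4] bar [203.6 204.2 204.5 204.5] edge-gap 12.43
side tape [223.9 223.9 223.9 224.1 224.2] bar [204.5 204.6 205.2 204.9] edge-gap 12.68
```

```bash
python3 - <<'E'
from st2 import *
for a in((196,8,6),(202.4,8,6),(202.4,0,6)):tgt(*a)
E
```

```text
14.68 rel [189.95   8.03   6.02] f_s [-1.9  1.   1.1] tq [ 0.08  0.33 -0.02] op 85.2
(196, 8, 6) [5.6, 1.0, 2.1] [0.0005, 0.0003, -0.0009]
(202.4, 8, 6) [11.5, 2.0, 4.2] [0.0005, 0.0003, -0.0009]
(202.4, 0, 6) [12.9, -5.9, 4.2] [0.0005, 0.0003, -0.0009]
```

>>> servo_tool --motion '[[[3,0.5,1.1],[0,0,0],1],[[6,1,2.2],[0,0,0],1],[[9,1.6,3.3],[0,0,0],1],[[11.5,2,4.2],[0,0,0],1],[[12.2,-2,4.2],[0,0,0],1],[[12.9,-5.9,4.2],[0,0,0],1],[[12.9,-5.9,4.2],[0,0,0],1],[[12.9,-5.9,4.2],[0,0,0],1]]'

```text
t: 15.68
tcp_pos: [0.6264, -0.1511, 0.1382]
ee_rot: [[0.175, 0.337, 0.925], [-0.985, 0.059, 0.165], [0.001, -0.94, 0.342]]
wrist_force: [-1.7, -1.2, 0.3]
opening: 0.0851
```

```bash
python3 - <<'E'
from ms import *
run(204,230,6)
tgt(202.4,0,6)
S=cv2.imread("pics/side6.png");T=cv2.imread("pics/top6.png")
o=np.zeros((560,800,3),np.uint8);o[:,:480]=crop(S,245,175,60,70,8);o[:560,480:]=crop(T,275,120,40,70,8);cv2.imwrite("pics/g6.png",o)
E
```

```text
15.68 rel [202.25  -0.23   5.98] f_s [-1.7 -0.9  0.9] tq [-0.17  0.41 -0.11] op 85.1
top tape [223.5 223.2 223.  223.1 223.3] bar [216.3 216.  217.  216.5] edge-gap 0.32
side tape [224.1 224.2 224.1 224.2 224.3] bar [217.3 217.2 217.6 217.6] edge-gap 0.25
(202.4, 0, 6) [0.0, 0.0, 0.0] [0.0005, 0.0003, -0.0009]
```

View pics/g6.png

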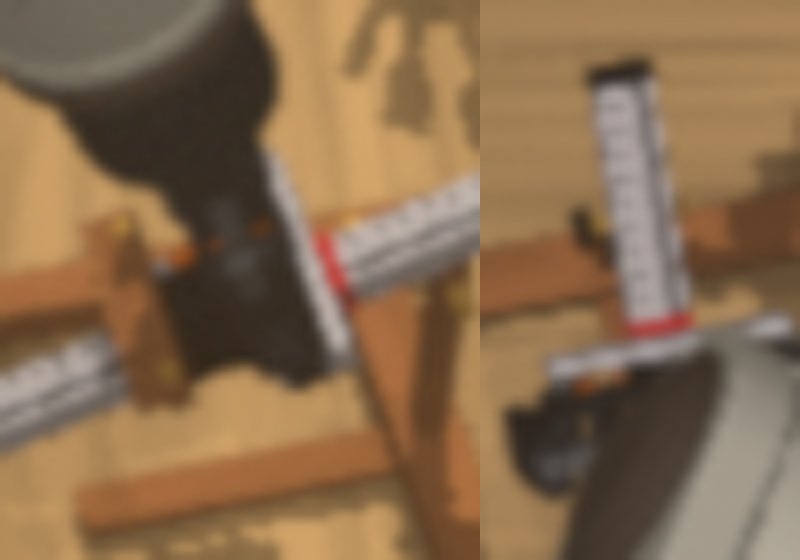

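The pull bar's top edge meets the lower edge of the red tape in both views, with a gap of about 0.3 mm (side crop 330,265; top crop 660,327). I'll close on the lever while holding the position.

>>> servo_tool --motion '[[[0.3,0,0.1],[0,0,0],0.7],[[0.3,0,0.1],[0,0,0],0.5],[[0.3,0,0.1],[0,0,0],0.3],[[0.3,0,0.1],[0,0,0],0.15],[[0.3,0,0.1],[0,0,0],0],[[0.3,0,0.1],[0,0,0],-0.2],[[0.3,0,0.1],[0,0,0],-0.3],[[0.3,0,0.1],[0,0,0],-0.3],[[0.3,0,0.1],[0,0,0],-0.3],[[0.3,0,0.1],[0,0,0],-0.3],[[0.3,0,0.1],[0,0,0],-0.3]]' --grip_force 60

```text
t: 17.45
tcp_pos: [0.6269, -0.1513, 0.139]
ee_rot: [[0.175, 0.338, 0.925], [-0.985, 0.059, 0.165], [0.001, -0.939, 0.343]]
wrist_force: [-7.4, 0.1, 10.3]
opening: 0.0443
```

```bash
python3 - <<'E'
from ms import *
run(204,230,7)
S=cv2.imread("pics/side7.png");T=cv2.imread("pics/top7.png")
o=np.zeros((560,800,3),np.uint8);o[:,:480]=crop(S,245,175,60,70,8);o[:560,480:]=crop(T,275,120,40,70,8);cv2.imwrite("pics/g7.png",o)
E
```

```text
17.45 rel [202.91  -0.51   6.55] f_s [-3.3  1.4 12.1] tq [ 0.37  0.69 -0.52] op 44.3
top tape [223.6 223.4 223.1 223.1 223.3] bar [216.8 217.  217.1 217. ] edge-gap -0.19
side tape [224.5 224.5 224.2 224.2 224.4] bar [217.8 217.5 218.3 218.7] edge-gap -0.17
```

View pics/g7.png

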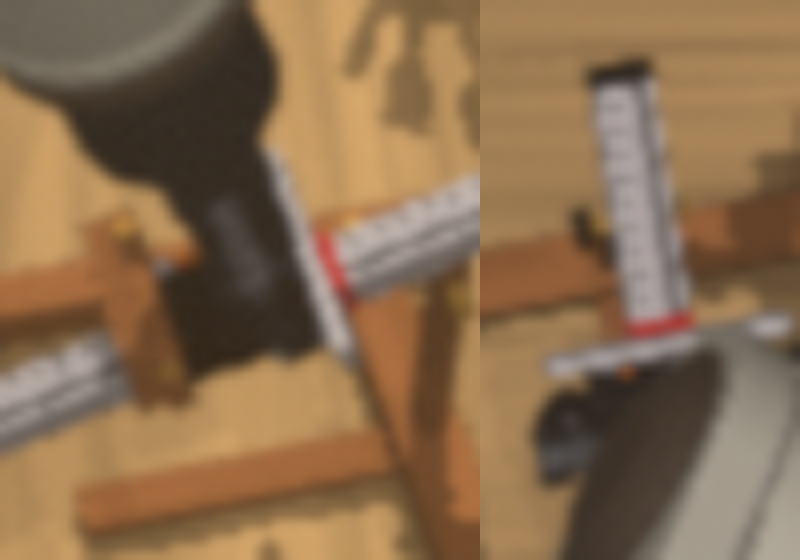

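The gripper is pinching at 44.3 mm. It read 26.6 on the 28 mm ledge, so 47 minus compliance means the lever is fully closed. The edge is within 0.2 mm of the mark. I'll check the ledge and the other items once more, then hand in.

```bash
sed -i 's/side3/side7/;s/top3/top7/' scr.py; python3 scr.py | grep fine | grep ledge; python3 - <<'E'
import cv2,numpy as np
a,b=cv2.imread("pics/side0.png"),cv2.imread("pics/side7.png")
for n,(x,y,w,h) in dict(brush_tube_palette=(170,290,150,85),tube_red=(252,150,20,26),jars=(236,98,80,70)).items():
    print(n,np.abs(a[y:y+h,x:x+w].astype(int)-b[y:y+h,x:x+w]).mean().round(2))
from ms import *
run(204,230)
from cell import sign_off
print(sign_off())
E
```

```text
ledgeL fine [213.1  221.54] [295.53 228.41] rel [ 0.7 44.5 19.1] err [0.1 0.1]
ledgeR fine [217.84 245.18] [321.65 225.23] rel [ -2.8 -43.6  18.9] err [3.3 3.3]
brush_tube_palette 20.57
tube_red 36.99
jars 24.09
17.85 rel [202.94  -0.5    6.56] f_s [-2.6  1.5 11.8] tq [ 0.36  0.74 -0.54] op 44.1
top tape [223.6 223.4 223.1 223.1 223.3] bar [216.9 217.  217.1 217. ] edge-gap -0.2
side tape [224.5 224.5 224.1 224.1 224.4] bar [217.9 217.5 218.4 218.7] edge-gap -0.2
the job is handed in; nothing more can be done
None
```

The difference check on the other items came out high, so I'll look at it offline in the saved pictures.

```bash
python3 - <<'E'
import cv2,numpy as np
for i,j in((0,3),(3,7),(0,7)):
  for n in("side","top"):
    a,b=[cv2.imread(f"pics/{n}{k}.png").astype(np.float32) for k in(i,j)]
    out=[]
    R=dict(bpt=(170,290,150,85),tube=(252,150,20,26),jars=(236,98,80,70)) if n=="side" else dict(bpt=(355,150,62,105),tube=(180,170,40,20),jars=(100,105,110,105))
    for k,(x,y,w,h) in R.items():
        A,B=[cv2.cvtColor(c[y:y+h,x:x+w],cv2.COLOR_BGR2GRAY) for c in(a,b)]
        s,_=cv2.phaseCorrelate(A,B,cv2.createHanningWindow((w,h),cv2.CV_32F));out.append((k,np.round(s,2).tolist(),round(float(abs(A-B).mean()),1),round(float((A-B).mean()),1)))
    print(i,j,n,out)
a,b=[cv2.imread(f"pics/side{k}.png") for k in(0,7)]
cv2.imwrite("pics/cmp.png",np.hstack([cv2.resize(i[95:375,170:330],None,fx=2.0,fy=2.0) for i in(a,b)]))
E
```

```text
0 3 side [('bpt', [0.02, 0.06], 8.3, -7.9), ('tube', [-0.11, 0.43], 8.4, -8.4), ('jars', [0.01, -0.07], 7.8, -7.8)]
0 3 top [('bpt', [0.01, 0.05], 2.4, -2.3), ('tube', [-0.03, -0.01], 1.0, -1.0), ('jars', [0.0, -0.01], 2.8, -2.8)]
3 7 side [('bpt', [-0.16, -0.21], 19.6, 15.3), ('tube', [-2.89, -0.99], 44.1, 39.9), ('jars', [0.31, 0.33], 20.3, -2.0)]
3 7 top [('bpt', [-0.18, -0.11], 15.9, 15.9), ('tube', [-0.12, -0.02], 0.4, 0.4), ('jars', [-0.03, 0.02], 0.9, 0.9)]
0 7 side [('bpt', [-0.21, -0.27], 21.9, 7.3), ('tube', [0.3, -4.08], 37.1, 31.5), ('jars', [0.33, 0.19], 23.2, -9.7)]
0 7 top [('bpt', [-0.09, -0.05], 15.0, 13.5), ('tube', [-0.05, -0.01], 0.7, -0.7), ('jars', [-0.02, 0.01], 1.9, -1.9)]
```

View pics/cmp.png

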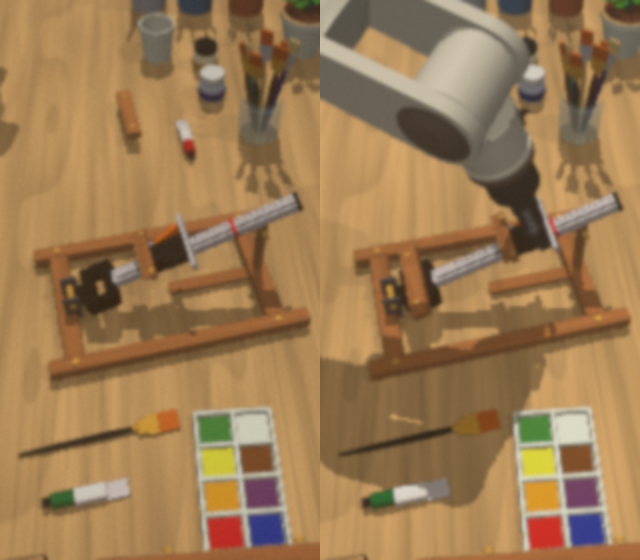

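The job is handed in at 17.9 s of robot time, and my last checks show it done as asked.

**Ledge:** I plugged it into the socket, pressed with about 46 N and let go. The push stopped at the depth expected for fully seated. After release, its two screws measured level and square, about 19 mm above the socket face where the bar's top should be 18 mm.

**Holder:** I pushed it up about 65 mm with the lever open until the pull bar met the tape. I then pinched the lever and palm pad with 60 N while holding it there. Both cameras put the top edge within about 0.2 mm of the mark before hand-in.

**Lever:** The fingers read 44 mm. They had read 26.6 mm on the 28 mm ledge, so they read low, and I take 44 mm to mean the lever is fully closed at its 47 mm pinch. It is mostly hidden by the fingers, so this rests on the opening and not on a direct view. The gripper is still holding.

**Checks that disagreed:**
- In the last ledge check, the right-hand screw was off by 3.3 mm between the two cameras. The arm blocks part of the top view, so I take this as a bad match. The left screw agreed with the earlier check, and both screws had agreed within 0.2 mm before.
- The final check for moved items gave large differences in the side view. The pictures show these come from the arm and its shadow. In the clear top view, everything stayed within 0.1 pixel (about 0.3 mm) of where it started.

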